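Clamp a power adapter in the inspection nest

TASK

The black power adapter waits on the open front of the inspection nest and has to be clamped in it. Swing the clamp lever fully open by its red knob, push the adapter along the plate, without lifting it, until its long side lies flush against the fence at the back of the nest, then swing the lever fully shut behind it. Leave everything else on the bench where it is.

Things in the scene. Friction and masses are not known exactly. Their poses are not given: they have to be found in the camera images.
- nest: Fixed aluminium clamping nest: plate 10 mm thick, x -145 to 75, y -110 to 80 mm. Origin on the bench surface; +x from the open front (robot side) to the back, +y left, z up. A dark steel fence 30 mm high stands on the plate, front face at x = 50 mm, y -56 to 56. Guides 7 mm high flank the seat, inner faces at y = 62 (x 0 to 50) and y = -61 mm (x 14 to 50).
- nest_home (a point): Where the centre of the adapter is when it is home against the fence: x = 26.5 mm, y = 0, z = 28 mm in the nest's frame; axes as the nest's. The adapter may lie up to about 8 mm to the left or right of it.
- lever_pivot (a point): Point on the lever's upright pivot axis, right of the way in: x -7, y -75, z 30 mm in the nest's frame, axes as the nest's. The hub is 24 mm across. The lever's steel nose, 14 mm wide, 45 mm long from here, at heights 22 to 36 mm, points to the nest's +y when shut, across the way in, its face 2 mm behind a home adapter; opening swings it to the front (-x) and out of the way.
- clamp_lever (a joint): Angle of the clamp lever about its upright pivot, rad: 0 fully shut (stop), 1.6 fully open (stop), growing anticlockwise seen from above; it starts shut or nearly so (0 to 0.3). Friction of 0.12 N m keeps it where it is left, so about 1.5 N at the knob moves it.
- lever_knob (a point): Red upright knob at the end of the lever's handle, a cylinder 22 mm across from height 23 to 75 mm, free all round; this point is on its axis at height 49 mm, 80 mm from the pivot. Seen from the pivot it lies 115 degrees clockwise of the nest's +x when shut (right, slightly to the front), 23 degrees clockwise when fully open (back, slightly right). Axes turn with the lever (the nest's when shut).
- adapter_center (a point): Centre of the black power adapter, a loose box 47 mm wide (own x), 106 mm long (own y), 36 mm high, 0.18 to 0.37 kg; a cable stub 13 mm long on its -y end points to the nest's left (+y). It lies on the plate (underside at height 10 mm) before the seat, long side roughly parallel to the fence; its x and y axes are about half a turn from the nest's.
- parts_bin: Blue open parts bin, 100 x 130 x 58 mm, behind the nest; origin at the centre of its underside. A bystander, to be left alone.
- oil_dropper: Brown dropper bottle, 33 mm across, 102 mm high, to the left; origin under its centre. A bystander, to be left alone.
- caliper: Digital caliper lying flat, 71 x 235 x 13 mm, long way along its y, along the right edge of the bench; origin under its centre. A bystander, to be left alone.
- bracket: Grey angle bracket, 40 x 50 x 36 mm, at the right; origin under its centre. A bystander, to be left alone.
Things that resemble listed ones, but are neither listed nor needed, are in the scene too. What is shaped like the part that bears adapter_center but turquoise is not meant.

How it is judged:
On the way, in this order (a step that is already met when the one before it is completed fails the run):
1. the clamp lever is swung open (value of joint clamp_lever above 1.3 rad), for 0.1 s.
2. the adapter is pushed home against the fence (x of adapter_center in the frame of nest above 0.0215 m and y of adapter_center in the frame of nest between -0.014 and 0.014 m and z of adapter_center in the frame of nest below 0.034 m and angle between the y axis of adapter_center and the y axis of nest, either way round below 0.06 rad and angle between adapter_center's own z axis and vertical below 0.1 rad), for 0.1 s.
At the end, for the whole second after the job is handed in: The adapter lies flat on the plate, its centre within 5 mm of home towards the fence and 14 mm sideways, parallel to the fence within 0.06 rad, at rest, and the clamp lever is shut behind it (joint below 0.1 rad) (all of step 2 and value of joint clamp_lever below 0.1 rad and linear speed of adapter below 0.02 m/s); the robot touches nothing.
It fails at once if the adapter is lifted off the plate or tipped (height (world z) of adapter_center above 0.048 m or angle between adapter_center's own z axis and vertical above 0.35 rad).
It fails at once if a bystander (parts bin, dropper bottle, caliper or bracket) is moved more than 30 mm (distance of any of parts_bin, oil_dropper, caliper, bracket from where it was at the start of the episode above 0.03 m).
It also fails if it takes over 59 s, if anything falls off the work surface, if the arm or the gripper's body presses on something with over 40 N, if the wrist force passes 120 N, or if a joint passes its speed limit or range.

ROBOT

A 7-joint arm with a two-finger parallel gripper is mounted at the origin on a cart in front of the work surface, level with it; the furniture and walls round the work are solid. World frame = base frame: x ahead of the robot, y to its left, z up, the work surface at z = 0. Lengths are in m, angles in rad, forces in N, time in s.
With the tool pointing down it reaches from about 0.4 to 0.85 m from the base axis. Payload 10.4 kg.
Tool frame: the origin (TCP) lies midway between the tips of the shut fingers; the grasp point (between the pads) lies manip.grip_depth behind it (manip.grip_depth is the distance from the TCP to the grasp point, in m); z points along the fingers, x is the direction in which the jaws open and shut, and the axes are right-handed (so a half turn about z gives the same grasp; the last joint's range is limited). The gripper opens to 85 mm and grips with 20 to 120 N. Pads are 22 mm wide; open, the fingers measure 114 mm over their backs; the gripper's body (76 mm by 85 mm) begins 54 mm behind the grasp point. The pads swing forward as they close: fully open they stand 13 mm farther back than shut.
Start: joints at [1.095, 0.332, -0.065, 1.46, 0.022, 1.35, -0.088], TCP at [0.273, -0.562, 0.231] pointing down, gripper open.
Joint ranges: [-2.6, 2.6], [-0.5, 2.12], [-1.47, 1.34], [0.16, 2.42], [-1.27, 4.41], [0.06, 2.06], [-2.6, 2.6]. Speed limits (rad/s): [2.22, 2.22, 2.79, 2.79, 3.14, 3.14, 3.14].

INTERFACE

Orientations are given as a unit quaternion [x, y, z, w].
In Python, from workcell import manip gives the robot as it stands. The module is installed in compiled form; this text tells all that it offers.
- The arm moves only by the tool send_rows, never from a script. Its argument "steps" is a list of rows, each a list of 2 entries, a list of its own where there are three numbers: the shift along the tool's x, y, z in m, then the turn about the tool's z in rad. In form: [[[x, y, z], spin], ...]. A call has exactly 8 rows; each row is the pose to reach, as a shift and turn from the pose commanded when the call began, along the tool's axes at that moment; what a row does not reach only later rows make up. A row lasts 1/8 s, in which the tool goes at most 62.5 mm and 10.7 degrees, less where a joint would pass 70% of its speed; a pose out of reach is approached as far as the arm can. A call with a gripper value outside its range is refused whole. "hand" is the opening, from 0 (shut) to 1 (fully open), set as the call begins (left out, the last holds). The fingers move at their own pace and stop on an object; "force" is the grip in N (left out, the last holds). Time passes only in rows, so rows that repeat a pose let the fingers close, or fill a call up. It gives the time, the measured TCP pose, the force and the opening at its end, in the units of the state.
- manip.get_obs(): the state, without advancing time (a new reading comes with each control period).
- manip.camera(name): name is "scene" or "top"; returns (picture, depth): 420x560x3 uint8, red, green, blue; 420x560 float32, m along the optical axis (not along the pixel's ray), 0 where there is no reading.
- manip.camera_info(name): a dict with "intrinsics" (3x3 intrinsics, pixels), "pose" (4x4, takes a point from camera to world coordinates). Camera axes: x right, y up, looking along -z (the intrinsics and any distortion apply to the point x, -y, -z); pixel columns grow to the right and rows downward; lengths in m; the calibration is good to about 2 mm. A picture is of the moment at which its call begins. camera_info takes no time and is no camera call.
- manip.hand_in(): hands the job in, once; it reports no verdict.
The state is a dict: "clock": time; "joint_pos": joint angles; "joint_velocities": joint speeds; "tau": joint torques, N m; "position": TCP position; "ee_rot": TCP orientation; "ft_force": force on the tool from outside, world axes, zero at the start; "torque": the same for the moment, N m; "grip_width": opening from 0.0 (shut) to 1.0 (fully open).
Only numpy, scipy, OpenCV 4.12 (cv2) and the standard library are available. Lean on these libraries where they do the work, as an engineer would, in place of code of your own. Each camera call takes 0.05 s, during which the arm holds its last target.

## Working session

There is one attempt and no reset: what is moved stays moved. The work goes in short steps, Python scripts to look and compute and a tool call to move; the robot and the scene stay as the last step left them, time stands still between calls to the robot, and variables do not carry over. Pictures are saved under pics/ and viewed, and the job is handed in when it is done.

Besides the shell and the picture viewer there is one more tool, called after "Emit:" in YAML: its name, and indented under it one key for each argument. send_rows: Moves the arm, as the interface text tells. Its arguments: {"type":"object","properties":{"steps":{"type":"array"},"hand":{"type":"number"},"force":{"type":"number"}},"required":["steps"]}

```bash
mkdir -p pics
python3 - <<'E'
from workcell import manip
import cv2,numpy as np
o=manip.get_obs()
for k,v in o.items(): print(k,np.round(v,3))
print(manip.grip_depth)
for n in("scene","top"):
    p,d=manip.camera(n); i=manip.camera_info(n)
    cv2.imwrite(f"pics/{n}0.png",p[:,:,::-1]); np.savez(f"{n}0.npz",p=p,d=d,K=i["intrinsics"],T=i["pose"])
    print(n,i)
E
```

```text
clock 0.0
joint_pos [ 1.095  0.333 -0.065  1.461  0.022  1.35  -0.089]
joint_velocities [-0.     0.001  0.    -0.002 -0.003 -0.001 -0.   ]
tau [ 1.0000e-03 -6.2545e+01  5.0000e-02 -3.9161e+01  1.6000e-02  1.0000e-02
  0.0000e+00]
position [ 0.273 -0.562  0.231]
ee_rot [ 0.848 -0.53  -0.001 -0.   ]
ft_force [-0.543  0.1   -0.312]
torque [-0.013  0.066  0.038]
grip_width 1.0
0.0187
scene {'intrinsics': array([[506.27954286,   0.        , 285.2906181 ],
       [  0.        , 506.27954286, 209.72872758],
       [  0.        ,   0.        ,   1.        ]]), 'pose': array([[-0.54177152,  0.35326464, -0.76268455, -0.48183218],
       [-0.84050658, -0.22155882,  0.49442935,  0.62691722],
       [ 0.00568492,  0.90890912,  0.41695551,  0.66193121],
       [ 0.        ,  0.        ,  0.        ,  1.        ]])}
top {'intrinsics': array([[382.23623777,   0.        , 278.36991705],
       [  0.        , 382.23623777, 214.32159038],
       [  0.        ,   0.        ,   1.        ]]), 'pose': array([[-0.01640972,  0.99618637, -0.08569386,  0.4725896 ],
       [-0.99986266, -0.01615042,  0.00371837, -0.04140201],
       [ 0.00232019,  0.08574311,  0.99631458,  0.97451643],
       [ 0.        ,  0.        ,  0.        ,  1.        ]])}
```

View pics/scene0.png

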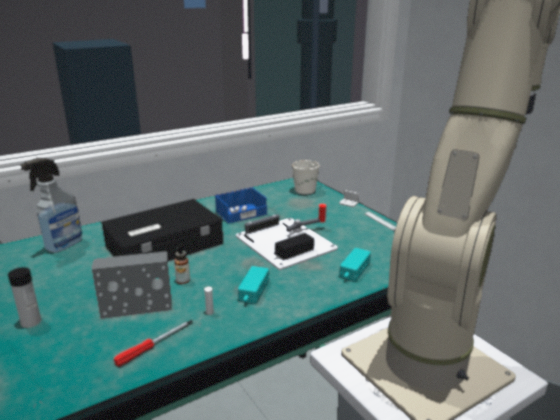

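View pics/top0.png

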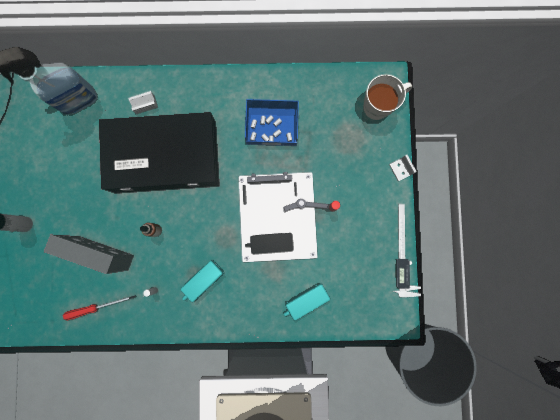

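```bash
cat > h.py <<'E'
import numpy as np,cv2
from workcell import manip
def load(n,s): 
    z=np.load(f"{n}{s}.npz"); return z["p"],z["d"],z["K"],z["T"]
def take(n,s):
    p,d=manip.camera(n); i=manip.camera_info(n)
    cv2.imwrite(f"pics/{n}{s}.png",p[:,:,::-1]); np.savez(f"{n}{s}.npz",p=p,d=d,K=i["intrinsics"],T=i["pose"])
    return p,d,i["intrinsics"],i["pose"]
def plane(uv,z,K,T):
    uv=np.atleast_2d(uv).astype(float)
    r=np.c_[(uv[:,0]-K[0,2])/K[0,0],-(uv[:,1]-K[1,2])/K[1,1],-np.ones(len(uv))]@T[:3,:3].T
    o=T[:3,3]; return o+r*((z-o[2])/r[:,2])[:,None]
def proj(P,K,T):
    P=np.atleast_2d(P); c=(P-T[:3,3])@T[:3,:3]
    return np.c_[K[0,0]*c[:,0]/-c[:,2]+K[0,2],K[1,1]*-c[:,1]/-c[:,2]+K[1,2]]
def crop(n,s,x0,x1,y0,y1,k):
    im=cv2.imread(f"pics/{n}{s}.png")[y0:y1,x0:x1]
    cv2.imwrite(f"pics/{n}{s}c.png",cv2.resize(im,None,fx=k,fy=k,interpolation=cv2.INTER_CUBIC))
E
python3 - <<'E'
from h import *
crop("top","0",220,350,160,275,5)
crop("scene","0",210,350,180,280,5)
p,d,K,T=load("top","0")
hsv=cv2.cvtColor(p,cv2.COLOR_RGB2HSV)
m=((hsv[:,:,1]<60)&(hsv[:,:,2]>150)).astype(np.uint8); m[:165]=0;m[270:]=0;m[:,:225]=0;m[:,335:]=0
m=cv2.morphologyEx(m,cv2.MORPH_CLOSE,np.ones((3,3)))
c=max(cv2.findContours(m,0,2)[0],key=cv2.contourArea)
r=cv2.minAreaRect(c);print(r); b=cv2.boxPoints(r); print(np.round(b,1)); w=plane(b,0.01,K,T);print(w.round(4)); 
print([np.linalg.norm(w[i]-w[i-1]).round(4) for i in range(4)])
E
```

```text
((276.8929138183594, 216.3695068359375), (86.96163940429688, 75.88719177246094), 86.87786865234375)
[[236.6 175. ]
 [312.4 170.9]
 [317.1 257.7]
 [241.4 261.9]]
[[ 0.658   0.0599  0.01  ]
 [ 0.6656 -0.1339  0.01  ]
 [ 0.4447 -0.1405  0.01  ]
 [ 0.4375  0.0496  0.01  ]]
[np.float64(0.2207), np.float64(0.194), np.float64(0.221), np.float64(0.1903)]
```

View pics/top0c.png

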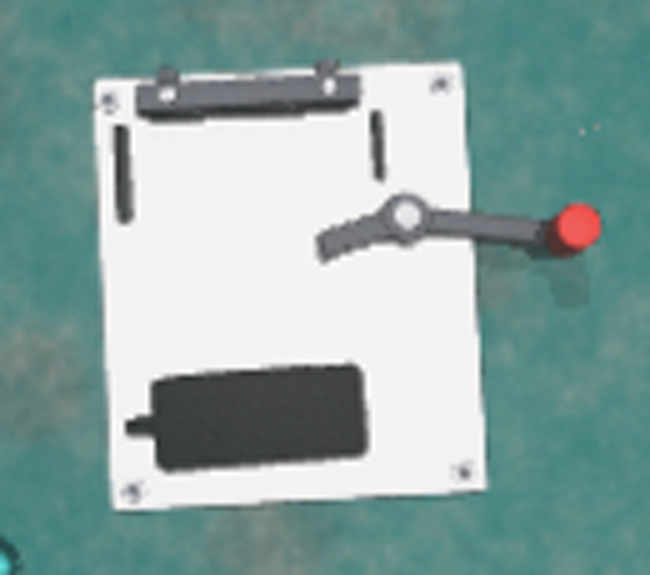

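View pics/scene0c.png

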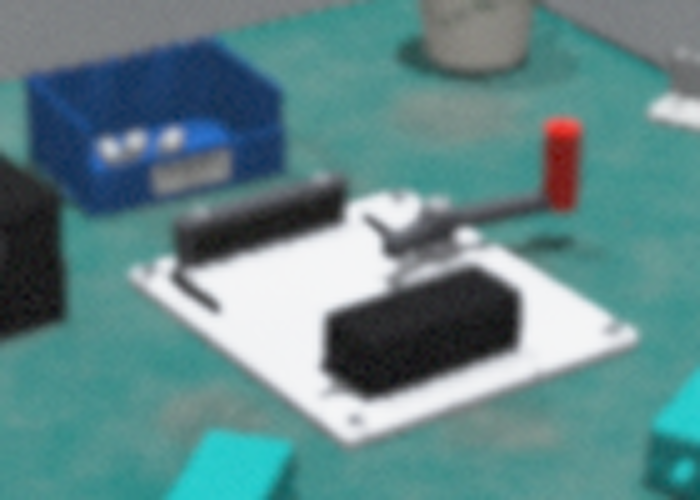

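```bash
cat >> h.py <<'E'
YAW=0.038; O=np.array([0.5859,-0.0247])
R=np.array([[np.cos(YAW),-np.sin(YAW)],[np.sin(YAW),np.cos(YAW)]])
def tonest(w): return (np.atleast_2d(w)[:,:2]-O)@R
def toworld(n): return O+np.atleast_2d(n)@R.T
def red(p,K,T,roi):
    hsv=cv2.cvtColor(p,cv2.COLOR_RGB2HSV); m=(((hsv[:,:,0]<8)|(hsv[:,:,0]>172))&(hsv[:,:,1]>130)&(hsv[:,:,2]>60)).astype(np.uint8)
    x0,x1,y0,y1=roi; k=np.zeros_like(m);k[y0:y1,x0:x1]=m[y0:y1,x0:x1]
    c=max(cv2.findContours(k,0,2)[0],key=cv2.contourArea); return c
def adapter(p,K,T,roi=(235,320,175,262)):
    g=p.max(2); x0,x1,y0,y1=roi; k=np.zeros(g.shape,np.uint8);k[y0:y1,x0:x1]=(g[y0:y1,x0:x1]<75)
    k=cv2.morphologyEx(k,cv2.MORPH_OPEN,np.ones((7,7)))
    c=max(cv2.findContours(k,0,2)[0],key=cv2.contourArea); r=cv2.minAreaRect(c); return r,plane(cv2.boxPoints(r),0.046,K,T)
E
python3 - <<'E'
from h import *
p,d,K,T=load("top","0")
c=red(p,K,T,(310,350,190,230)); (u,r)=cv2.minEnclosingCircle(c); print("red",u,r,cv2.boundingRect(c))
w=plane(u,0.075,K,T); print(w,tonest(w)*1000)
w=plane((301.4,202.8),0.04,K,T); print("hub",w,tonest(w)*1000)
r,w=adapter(p,K,T); print(r,w.mean(0)); print(tonest(w)*1000,tonest(w).mean(0)*1000)
# fence front top
for z,uv in((.04,(247.8,182.6)),(.04,(291.6,180.4))): print(tonest(plane(uv,z,K,T))*1000)
# guides
for uv in((245.5,204),(245,185),(295.8,195.5),(295,182)): print("g",tonest(plane(uv,.017,K,T))*1000)
# scene knob
p,d,K2,T2=load("scene","0"); c=red(p,K2,T2,(300,345,195,230)); x,y,ww,h=cv2.boundingRect(c);print(x,y,ww,h)
kn=plane((335.6,205.4),.075,K,T)[0]
print(proj([kn,[kn[0],kn[1],.023]],K2,T2))
n=toworld([[-.145,-.11],[-.145,.08],[.075,.08],[.075,-.11]]); print(proj(np.c_[n,np.full(4,.01)],K2,T2).round(1))
E
```

```text
red (335.1363525390625, 204.86363220214844) 4.289726734161377 (331, 201, 9, 9)
[[ 0.5702538  -0.17952598  0.075     ]] [[ -21.51687131 -154.11979803]]
hub [[ 0.58050097 -0.10201809  0.04      ]] [[ -8.33251707 -77.05716003]]
((271.07647705078125, 242.9940948486328), (17.33340835571289, 40.955928802490234), 85.60128784179688) [ 0.48307633 -0.02607894  0.046     ]
[[ -82.98074928   52.71535659]
 [ -80.75562099  -46.64553565]
 [-122.64703414  -47.46769222]
 [-124.82390554   51.51153366]] [-102.80182749    2.52841559]
[[48.97854161 52.22771246]]
[[ 48.6255427  -56.17302452]]
g [[-1.14959062 62.19486111]]
g [[47.23613456 61.18354606]]
g [[ 13.54825083 -65.63057193]]
g [[ 48.06741708 -65.61599324]]
319 204 7 18
[[322.44961009 203.89676669]
 [321.7984304  220.29317642]]
[[337.  245.2]
 [278.5 265.9]
 [234.4 232.5]
 [289.5 216.2]]
```

```bash
cat >> h.py <<'E'
O=np.array([0.5848,-0.0263])
from scipy.spatial.transform import Rotation as Ro
def go(xyz,ang):
    "shift along tool axes + spin to bring TCP to world xyz with tool x axis at world angle ang(rad)"
    o=manip.get_obs(); M=Ro.from_quat(o["ee_rot"]).as_matrix(); a=np.arctan2(M[1,0],M[0,0])
    s=(np.array(xyz)-o["position"])@M; sp=-((ang-a+np.pi)%(2*np.pi)-np.pi)
    print("t",o["clock"],"pos",np.round(o["position"],4),"a",round(a,3),"F",np.round(o["ft_force"],1),"shift",np.round(s,4),"spin",round(sp,3),"q",np.round(o["joint_pos"],2))
PIV=np.array([-.007,-.075])
def knob(j):
    th=np.radians(-115)+j; return PIV+.08*np.array([np.cos(th),np.sin(th)])
E
python3 - <<'E'
from h import *
kn=np.array([.5703,-.1795]); n=tonest(kn)[0]; v=n-PIV; th=np.arctan2(v[1],v[0]); print(n,np.linalg.norm(v),"joint",th+np.radians(115))
ang=th+np.pi/2+YAW; print("ang",ang)
go([*kn,.15],ang)
E
```

```text
[-0.02030973 -0.15253854] 0.0786725710509916 joint 0.26633591226487674
ang -0.13199640073370558
t 0.1 pos [ 0.2733 -0.5617  0.2306] a -1.118 F [-0.1  0.1 -0.2] shift [-0.2136 -0.4343  0.0808] spin -0.986 q [ 1.1   0.33 -0.06  1.46  0.02  1.35 -0.09]
```

Emit:
send_rows:
  steps:
    - [[-0.02,-0.04,0],-0.1]
    - [[-0.05,-0.09,0.01],-0.22]
    - [[-0.08,-0.15,0.02],-0.36]
    - [[-0.107,-0.21,0.03],-0.5]
    - [[-0.135,-0.27,0.04],-0.62]
    - [[-0.16,-0.33,0.05],-0.76]
    - [[-0.19,-0.39,0.06],-0.88]
    - [[-0.21,-0.43,0.07],-0.986]
  hand: 0.7
  force: 30

```text
clock: 1.1
position: [0.5658, -0.1879, 0.1621]
ee_rot: [0.998, -0.064, 0.0, 0.0]
ft_force: [0.5, -0.9, 0.1]
grip_width: 0.702
```

Run:
```python
from h import *
go([.5703,-.1795,.1],-.132)
go([.5703,-.1795,.044],-.132)
```

```text
t 1.1 pos [ 0.5658 -0.1879  0.1621] a -0.129 F [ 0.5 -0.9  0.1] shift [ 0.0034 -0.009   0.0621] spin 0.003 q [ 0.61  0.35 -0.45  1.61  0.16  1.22 -0.  ]
t 1.1 pos [ 0.5658 -0.1879  0.1621] a -0.129 F [ 0.5 -0.9  0.1] shift [ 0.0034 -0.009   0.1181] spin 0.003 q [ 0.61  0.35 -0.45  1.61  0.16  1.22 -0.  ]
```

Emit:
send_rows:
  steps:
    - [[-0.002,-0.004,0.01],0]
    - [[-0.002,-0.004,0.03],0]
    - [[-0.002,-0.004,0.05],0]
    - [[-0.002,-0.004,0.06],0]
    - [[-0.002,-0.004,0.06],0]
    - [[-0.002,-0.004,0.06],0]
    - [[-0.002,-0.004,0.06],0]
    - [[-0.002,-0.004,0.06],0]

```text
clock: 2.1
position: [0.5636, -0.1853, 0.1029]
ee_rot: [0.998, -0.066, 0.0, 0.0]
ft_force: [-0.4, 0.1, -0.2]
grip_width: 0.7
```

Run:
```python
from h import *
go([.5703,-.1795,.044],-.132)
take("top","1"); take("scene","1")
crop("top","1",220,350,160,275,5)
crop("scene","1",230,390,130,250,5)
```

```text
t 2.1 pos [ 0.5636 -0.1853  0.1029] a -0.132 F [-0.4  0.1 -0.2] shift [ 0.0058 -0.0067  0.0589] spin -0.0 q [ 0.6   0.4  -0.44  1.68  0.19  1.1  -0.03]
```

View pics/scene1c.png

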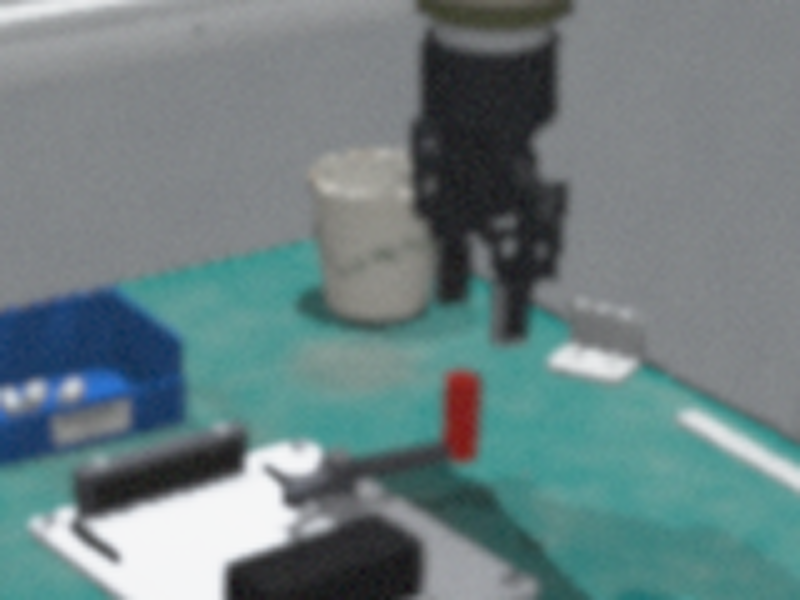

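View pics/top1.png

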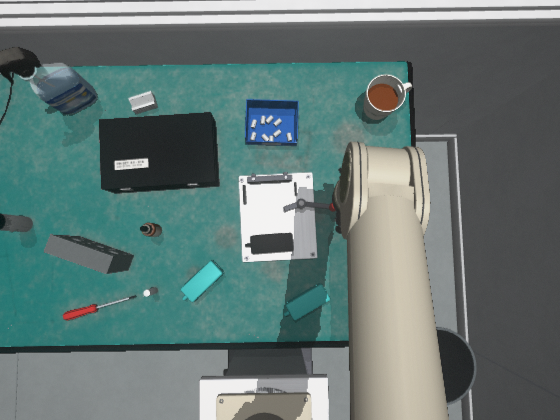

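Emit:
send_rows:
  steps:
    - [[0.006,-0.007,0],0]
    - [[0.006,-0.007,0.0],0]
    - [[0.006,-0.007,0.015],0]
    - [[0.006,-0.007,0.03],0]
    - [[0.006,-0.007,0.045],0]
    - [[0.006,-0.007,0.058],0]
    - [[0.006,-0.007,0.058],0]
    - [[0.006,-0.007,0.058],0]

```text
clock: 3.2
position: [0.5706, -0.1791, 0.0448]
ee_rot: [0.998, -0.066, 0.0, 0.0]
ft_force: [0.2, 0.4, 0.8]
grip_width: 0.7
```

Run:
```python
from h import *
go([.5703,-.1795,.044],-.132)
take("scene","2")
crop("scene","2",230,390,130,250,5)
```

```text
t 3.2 pos [ 0.5706 -0.1791  0.0448] a -0.132 F [0.2 0.4 0.8] shift [-0.0002  0.0004  0.0008] spin 0.0 q [ 0.57  0.48 -0.43  1.71  0.23  1.   -0.07]
```

View pics/scene2c.png

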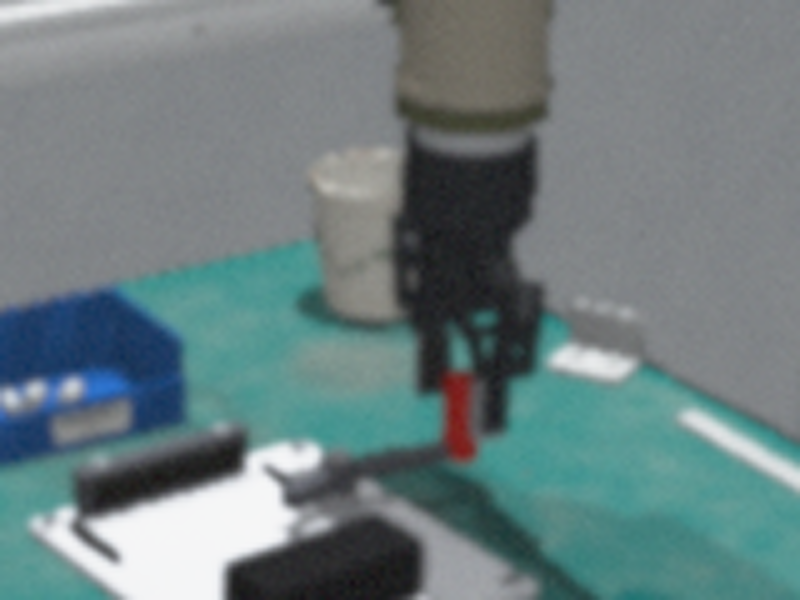

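Emit:
send_rows:
  steps:
    - [[0,0,0],0]
    - [[0,0,0],0]
    - [[0,0,0],0]
    - [[0,0,0],0]
    - [[0,0,0],0]
    - [[0,0,0],0]
    - [[0,0,0],0]
    - [[0,0,0],0]
  hand: 0
  force: 30

```text
clock: 4.25
position: [0.5705, -0.1792, 0.0448]
ee_rot: [0.998, -0.066, 0.0, 0.0]
ft_force: [-2.2, 0.8, 4.8]
grip_width: 0.248
```

Run:
```python
from h import *
go([.5703,-.1795,.044],-.132)
r=.0795
for f in np.linspace(0,1.3,17)[1:]: print(np.round([r*np.sin(f),r*(np.cos(f)-1),-f],4))
```

```text
t 4.25 pos [ 0.5705 -0.1792  0.0448] a -0.132 F [-2.2  0.8  4.8] shift [-0.0001  0.0003  0.0008] spin -0.0 q [ 0.57  0.48 -0.43  1.71  0.23  1.   -0.07]
[ 0.0065 -0.0003 -0.0812]
[ 0.0129 -0.001  -0.1625]
[ 0.0192 -0.0024 -0.2438]
[ 0.0254 -0.0042 -0.325 ]
[ 0.0314 -0.0065 -0.4062]
[ 0.0372 -0.0093 -0.4875]
[ 0.0428 -0.0125 -0.5688]
[ 0.0481 -0.0162 -0.65  ]
[ 0.0531 -0.0203 -0.7313]
[ 0.0577 -0.0248 -0.8125]
[ 0.062  -0.0297 -0.8938]
[ 0.0658 -0.0349 -0.975 ]
[ 0.0692 -0.0404 -1.0563]
[ 0.0722 -0.0461 -1.1375]
[ 0.0746 -0.0521 -1.2188]
[ 0.0766 -0.0582 -1.3   ]
```

Gripped (0.248·85 ≈ 21 mm). Swing the first half.

Emit:
send_rows:
  steps:
    - [[0.0065,0,0],-0.08]
    - [[0.013,-0.001,0],-0.16]
    - [[0.019,-0.0025,0],-0.245]
    - [[0.0255,-0.004,0],-0.325]
    - [[0.0315,-0.0065,0],-0.405]
    - [[0.037,-0.0095,0],-0.49]
    - [[0.043,-0.0125,0],-0.57]
    - [[0.048,-0.016,0],-0.65]

```text
clock: 5.25
position: [0.6202, -0.1688, 0.0448]
ee_rot: [0.966, 0.258, 0.0, -0.0]
ft_force: [-4.0, 1.7, 7.2]
grip_width: 0.249
```

Run:
```python
from h import *
go([.5703,-.1795,.044],-.132)
```

```text
t 5.25 pos [ 0.6202 -0.1688  0.0448] a 0.521 F [-4.   1.7  7.2] shift [-0.0486 -0.0156  0.0008] spin 0.653 q [ 0.6   0.59 -0.54  1.58  0.33  1.07  0.49]
```

Emit:
send_rows:
  steps:
    - [[0.0065,0,0],-0.08]
    - [[0.013,-0.001,0],-0.16]
    - [[0.019,-0.0025,0],-0.245]
    - [[0.0255,-0.004,0],-0.325]
    - [[0.0315,-0.0065,0],-0.405]
    - [[0.037,-0.0095,0],-0.49]
    - [[0.043,-0.0125,0],-0.57]
    - [[0.048,-0.016,0],-0.65]

```text
clock: 6.25
position: [0.6532, -0.1309, 0.0448]
ee_rot: [0.833, 0.553, -0.0, -0.001]
ft_force: [-7.5, 3.2, 9.7]
grip_width: 0.244
```

Run:
```python
from h import *
k=toworld(knob(1.6))[0]; print(k, 1.6-np.radians(25)+YAW)
go([*k,.044],1.6-np.radians(25)+YAW)
take("scene","3")
crop("scene","3",230,390,130,250,5)
n=tonest(manip.get_obs()["position"])[0]-PIV; print(np.linalg.norm(n),np.arctan2(n[1],n[0])+np.radians(115))
```

```text
[ 0.65526573 -0.13037602] 1.2016676870014178
t 6.25 pos [ 0.6532 -0.1309  0.0448] a 1.171 F [-7.5  3.2  9.7] shift [0.0013 0.0017 0.0008] spin -0.031 q [ 0.6   0.67 -0.66  1.5   0.44  1.12  1.02]
0.07823805095141392 1.596202178450501
```

View pics/scene3c.png

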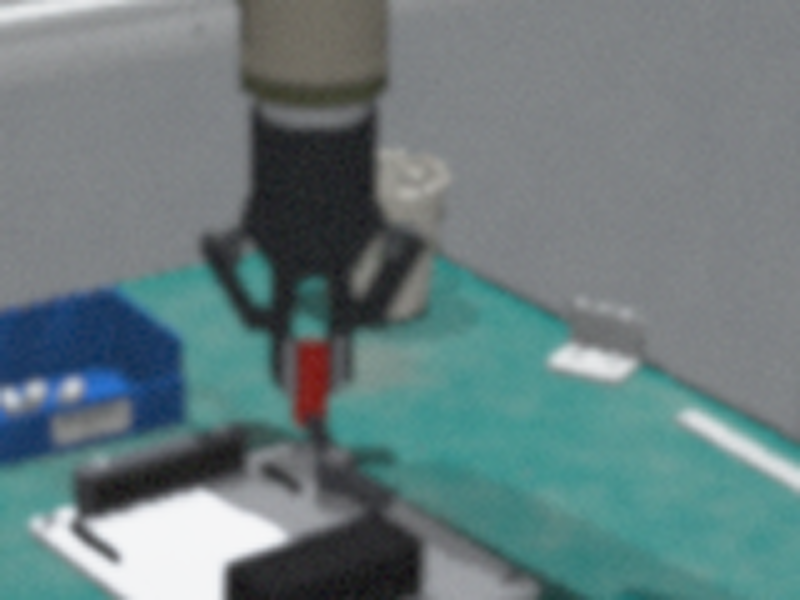

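Emit:
send_rows:
  steps:
    - [[0,0,0],0]
    - [[0,0,0],0]
    - [[0,0,0],0]
    - [[0,0,0],0]
    - [[0,0,-0.02],0]
    - [[0,0,-0.045],0]
    - [[0,0,-0.07],0]
    - [[0,0,-0.085],0]
  hand: 0.6

```text
clock: 7.3
position: [0.6545, -0.1318, 0.1322]
ee_rot: [0.834, 0.551, 0.001, 0.001]
ft_force: [0.0, -0.2, 0.3]
grip_width: 0.602
```

Run:
```python
from h import *
take("top","4");crop("top","4",220,350,160,275,5)
k=toworld([-.158,.003])[0]; print(k)
go([*k,.13],np.pi/2+YAW)
```

```text
[ 0.42680009 -0.02930472]
t 7.35 pos [ 0.6551 -0.1319  0.1336] a 1.168 F [ 1.3 -0.4  1.7] shift [ 0.0049 -0.2503  0.0025] spin -0.441 q [ 0.62  0.58 -0.7   1.43  0.38  1.26  1.06]
```

View pics/top4.png

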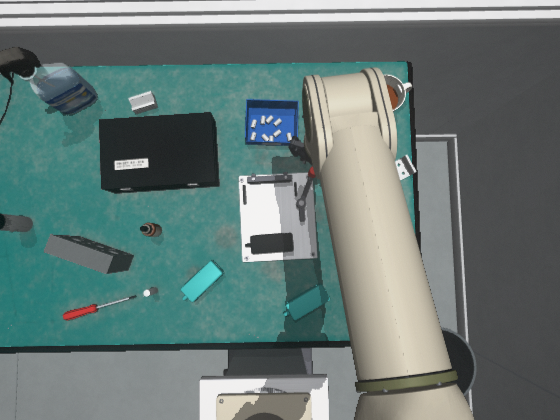

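Emit:
send_rows:
  steps:
    - [[0,-0.02,0],-0.05]
    - [[0.001,-0.05,0],-0.1]
    - [[0.002,-0.085,0],-0.16]
    - [[0.003,-0.12,0],-0.22]
    - [[0.004,-0.155,0],-0.28]
    - [[0.005,-0.19,0],-0.34]
    - [[0.005,-0.225,0],-0.4]
    - [[0.005,-0.25,0],-0.44]

```text
clock: 8.35
position: [0.4242, -0.0288, 0.1291]
ee_rot: [0.693, 0.721, -0.0, -0.0]
ft_force: [0.6, 0.5, -0.2]
grip_width: 0.603
```

Run:
```python
from h import *
p,d,K,T=take("top","5");crop("top","5",220,350,160,275,5)
k=toworld([-.158,.003])[0]; print(k)
go([*k,.018],np.pi/2+YAW)
c=red(p,K,T,(290,335,150,200)); (u,r)=cv2.minEnclosingCircle(c)
n=tonest(plane(u,.075,K,T))[0]-PIV; print(u,np.linalg.norm(n),np.arctan2(n[1],n[0])+np.radians(115))
```

```text
[ 0.42680009 -0.02930472]
t 8.4 pos [ 0.4221 -0.0277  0.1287] a 1.613 F [ 0.6  2.3 -0.6] shift [-0.0017  0.0049  0.1107] spin 0.004 q [ 0.92  0.03 -0.96  2.05  0.03  1.08  1.56]
(313.21429443359375, 170.07142639160156) 0.07909428848207284 1.605593000375505
```

View pics/top5.png

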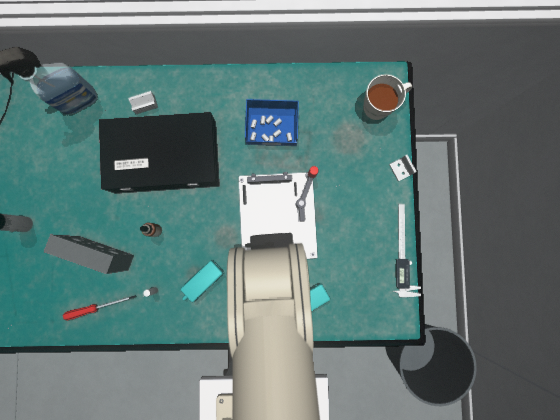

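Emit:
send_rows:
  steps:
    - [[0,0.002,0.015],0]
    - [[0,0.002,0.035],0]
    - [[0,0.002,0.055],0]
    - [[0,0.002,0.075],0]
    - [[0,0.002,0.095],0]
    - [[0,0.002,0.108],0]
    - [[0,0.002,0.11],0]
    - [[0,0.002,0.11],0]

```text
clock: 9.4
position: [0.4281, -0.0291, 0.0196]
ee_rot: [0.694, 0.72, 0.0, 0.0]
ft_force: [-0.3, -0.5, -0.2]
grip_width: 0.599
```

Run:
```python
from h import *
k=toworld([-.010,.003])[0]; print(k)
go([*k,.018],np.pi/2+YAW)
take("scene","6")
crop("scene","6",220,380,160,280,5)
```

```text
[ 0.57469325 -0.02368207]
t 9.4 pos [ 0.4281 -0.0291  0.0196] a 1.608 F [-0.3 -0.5 -0.2] shift [-1.000e-04  1.467e-01  1.600e-03] spin -0.001 q [ 0.81  0.28 -0.9   2.13  0.29  0.85  1.34]
```

View pics/scene6c.png

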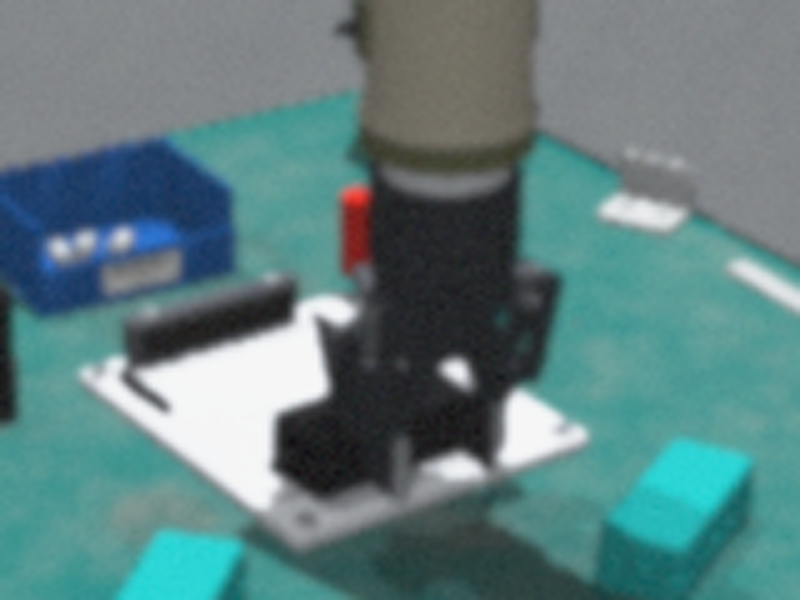

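Emit:
send_rows:
  steps:
    - [[0,0.008,0.001],0]
    - [[0,0.018,0.001],0]
    - [[0,0.03,0.001],0]
    - [[0,0.043,0.001],0]
    - [[0,0.056,0.001],0]
    - [[0,0.068,0.001],0]
    - [[0,0.078,0.001],0]
    - [[0,0.085,0.001],0]

```text
clock: 10.45
position: [0.5133, -0.0259, 0.0183]
ee_rot: [0.694, 0.72, 0.0, -0.0]
ft_force: [-1.4, 0.3, -0.5]
grip_width: 0.6
```

Run:
```python
from h import *
k=toworld([-.010,.003])[0]; print(k)
go([*k,.018],np.pi/2+YAW)
take("scene","7");take("top","7")
crop("scene","7",220,380,160,280,5)
crop("top","7",220,350,160,275,5)
```

```text
[ 0.57469325 -0.02368207]
t 10.45 pos [ 0.5133 -0.0259  0.0183] a 1.608 F [-1.4  0.3 -0.5] shift [-0.0001  0.0614  0.0003] spin -0.001 q [ 0.67  0.46 -0.82  1.93  0.41  0.93  1.25]
```

View pics/scene7c.png

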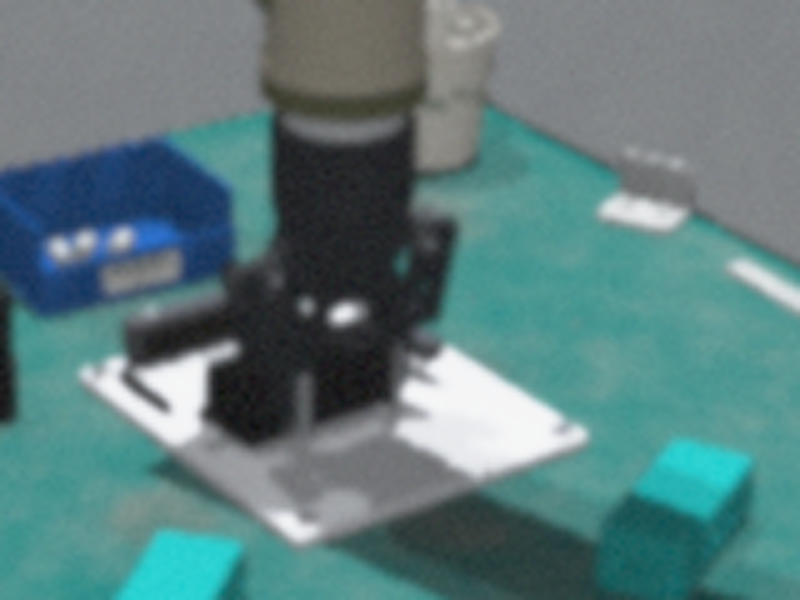

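View pics/top7c.png

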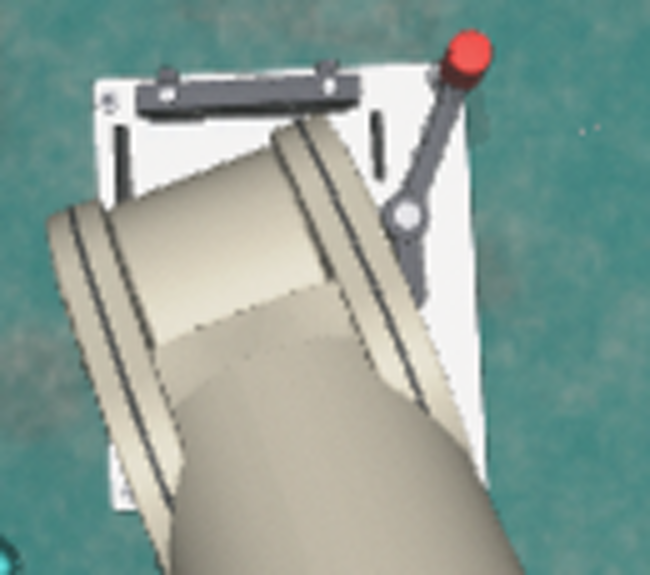

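Emit:
send_rows:
  steps:
    - [[0,0.006,0],0]
    - [[0,0.014,0],0]
    - [[0,0.022,0],0]
    - [[0,0.03,0],0]
    - [[0,0.038,0],0]
    - [[0,0.046,0],0]
    - [[0,0.052,0],0]
    - [[0,0.056,0],0]

```text
clock: 11.55
position: [0.5689, -0.0239, 0.0184]
ee_rot: [0.694, 0.72, -0.0, -0.0]
ft_force: [-3.3, -1.0, 2.9]
grip_width: 0.598
```

Run:
```python
from h import *
k=toworld([-.010,.003])[0]
go([*k,.018],np.pi/2+YAW)
take("scene","8")
crop("scene","8",220,350,180,280,6)
```

```text
t 11.55 pos [ 0.5689 -0.0239  0.0184] a 1.608 F [-3.3 -1.   2.9] shift [-0.      0.0058  0.0004] spin -0.001 q [ 0.6   0.56 -0.78  1.79  0.46  0.99  1.24]
```

View pics/scene8c.png

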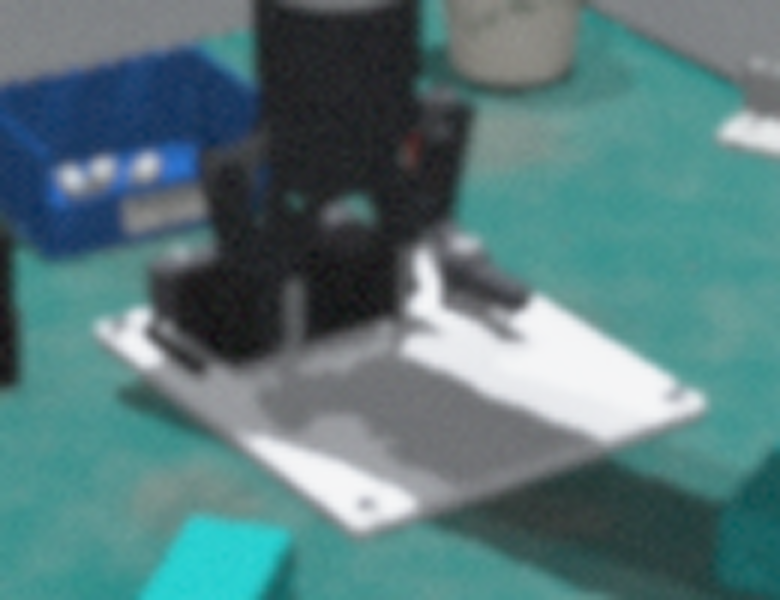

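Emit:
send_rows:
  steps:
    - [[0,0.001,0],0]
    - [[0,0.002,0],0]
    - [[0,0.003,0],0]
    - [[0,0.004,0],0]
    - [[0,0.005,0],0]
    - [[0,0.0055,0],0]
    - [[0,0.006,0],0]
    - [[0,0.006,0],0]

```text
clock: 12.6
position: [0.5747, -0.0238, 0.0184]
ee_rot: [0.694, 0.72, 0.0, 0.0]
ft_force: [-3.0, -0.3, 3.2]
grip_width: 0.597
```

Emit:
send_rows:
  steps:
    - [[0,0.001,0],0]
    - [[0,0.0015,0],0]
    - [[0,0.002,0],0]
    - [[0,0.0025,0],0]
    - [[0,0.003,0],0]
    - [[0,0.0035,0],0]
    - [[0,0.004,0],0]
    - [[0,0.004,0],0]

```text
clock: 13.6
position: [0.576, -0.0237, 0.0181]
ee_rot: [0.694, 0.72, -0.002, -0.002]
ft_force: [-18.4, -1.0, 15.4]
grip_width: 0.599
```

Emit:
send_rows:
  steps:
    - [[0,-0.006,0],0]
    - [[0,-0.02,0],0]
    - [[0,-0.035,0],0]
    - [[0,-0.05,-0.01],0]
    - [[0,-0.065,-0.035],0]
    - [[0,-0.08,-0.065],0]
    - [[0,-0.095,-0.095],0]
    - [[0,-0.11,-0.12],0]

```text
clock: 14.6
position: [0.4681, -0.0278, 0.1393]
ee_rot: [0.694, 0.72, 0.0, 0.001]
ft_force: [0.1, -0.2, 0.6]
grip_width: 0.598
```

Run:
```python
from h import *
k=toworld(knob(1.6))[0]
go([*k,.125],1.6-np.radians(25)+YAW)
take("scene","9");p,d,K,T=take("top","9")
crop("scene","9",220,350,180,280,6)
crop("top","9",220,350,160,275,5)
```

```text
t 14.6 pos [ 0.4681 -0.0278  0.1393] a 1.608 F [ 0.1 -0.2  0.6] shift [-0.1095  0.1832  0.0146] spin 0.406 q [ 0.87  0.16 -0.96  1.94  0.15  1.11  1.46]
```

View pics/scene9c.png

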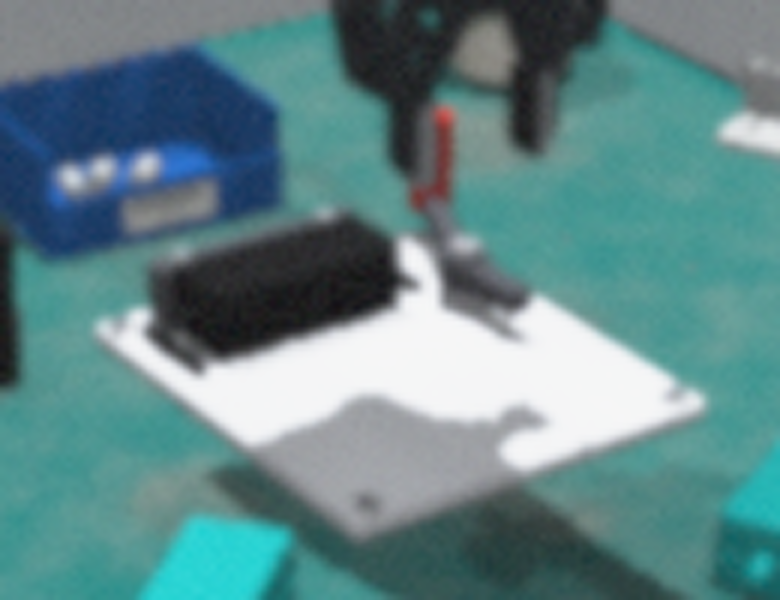

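View pics/top9c.png

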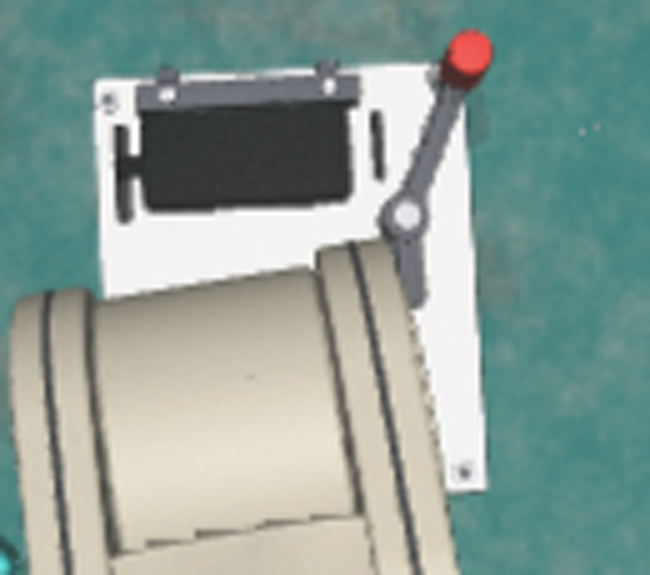

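Emit:
send_rows:
  steps:
    - [[-0.014,0.02,0],0.06]
    - [[-0.028,0.045,0],0.12]
    - [[-0.043,0.07,0],0.18]
    - [[-0.058,0.095,0],0.24]
    - [[-0.073,0.12,0],0.3]
    - [[-0.088,0.145,0],0.35]
    - [[-0.1,0.165,0],0.4]
    - [[-0.109,0.181,0],0.436]

```text
clock: 15.7
position: [0.6542, -0.1305, 0.1367]
ee_rot: [0.834, 0.552, -0.0, -0.0]
ft_force: [-0.7, 0.6, 0.5]
grip_width: 0.602
```

Run:
```python
from h import *
manip.camera("top")
go([.6532,-.1309,.045],1.171)
```

```text
t 15.75 pos [ 0.6553 -0.1316  0.1365] a 1.167 F [-2.1 -0.5 -0.2] shift [-0.0001 -0.0022  0.0915] spin -0.004 q [ 0.63  0.59 -0.72  1.42  0.4   1.28  1.05]
```

Emit:
send_rows:
  steps:
    - [[0,-0.001,0.005],0]
    - [[0,-0.001,0.02],0]
    - [[0,-0.001,0.04],0]
    - [[0,-0.001,0.06],0]
    - [[0,-0.001,0.08],0]
    - [[0,-0.001,0.091],0]
    - [[0,-0.001,0.091],0]
    - [[0,-0.001,0.091],0]

```text
clock: 16.75
position: [0.6532, -0.1294, 0.0482]
ee_rot: [0.833, 0.553, 0.0, 0.0]
ft_force: [-0.6, 0.1, 0.3]
grip_width: 0.598
```

Emit:
send_rows:
  steps:
    - [[0,0,0],0]
    - [[0,0,0],0]
    - [[0,0,0],0]
    - [[0,0,0],0]
    - [[0,0,0],0]
    - [[0,0,0],0]
    - [[0,0,0],0]
    - [[0,0,0],0]
  hand: 0
  force: 30

```text
clock: 17.75
position: [0.6531, -0.1296, 0.0481]
ee_rot: [0.833, 0.553, 0.0, 0.0]
ft_force: [-1.7, 0.2, 6.0]
grip_width: 0.247
```

Run:
```python
from h import *
go([.6532,-.1309,.045],1.171)
r=.0795
for f in np.linspace(0,.8,9)[1:]: print(np.round([-r*np.sin(f),r*(np.cos(f)-1),f],4))
```

```text
t 17.75 pos [ 0.6531 -0.1296  0.0481] a 1.172 F [-1.7  0.2  6. ] shift [-0.0012  0.0006  0.0031] spin 0.001 q [ 0.62  0.67 -0.69  1.5   0.45  1.13  1.01]
[-0.0079 -0.0004  0.1   ]
[-0.0158 -0.0016  0.2   ]
[-0.0235 -0.0036  0.3   ]
[-0.031  -0.0063  0.4   ]
[-0.0381 -0.0097  0.5   ]
[-0.0449 -0.0139  0.6   ]
[-0.0512 -0.0187  0.7   ]
[-0.057  -0.0241  0.8   ]
```

Two calls of 0.8 rad total 1.6 rad back to shut.

Emit:
send_rows:
  steps:
    - [[-0.008,-0.0005,0],0.1]
    - [[-0.016,-0.0015,0],0.2]
    - [[-0.0235,-0.0035,0],0.3]
    - [[-0.031,-0.0065,0],0.4]
    - [[-0.038,-0.0095,0],0.5]
    - [[-0.045,-0.014,0],0.6]
    - [[-0.051,-0.0185,0],0.7]
    - [[-0.057,-0.024,0],0.8]

```text
clock: 18.75
position: [0.6094, -0.1735, 0.0482]
ee_rot: [0.983, 0.183, 0.001, 0.001]
ft_force: [3.6, -1.2, 1.7]
grip_width: 0.251
```

Emit:
send_rows:
  steps:
    - [[-0.008,-0.0005,0],0.1]
    - [[-0.016,-0.0015,0],0.2]
    - [[-0.0235,-0.0035,0],0.3]
    - [[-0.031,-0.0065,0],0.4]
    - [[-0.038,-0.0095,0],0.5]
    - [[-0.045,-0.014,0],0.6]
    - [[-0.051,-0.0185,0],0.7]
    - [[-0.055,-0.022,0],0.76]

```text
clock: 19.75
position: [0.5502, -0.1734, 0.0481]
ee_rot: [0.981, -0.195, 0.002, 0.0]
ft_force: [4.4, -3.3, -0.1]
grip_width: 0.245
```

Run:
```python
from h import *
k=toworld(knob(0))[0];go([*k,.045],-np.radians(25)+YAW)
n=tonest(manip.get_obs()["position"])[0]-PIV; print(np.linalg.norm(n),np.arctan2(n[1],n[0])+np.radians(115))
take("top",10);crop("top",10,220,350,160,275,5)
```

```text
t 19.75 pos [ 0.5502 -0.1734  0.0481] a -0.392 F [ 4.4 -3.3 -0.1] shift [0.0002 0.0019 0.0031] spin 0.006 q [ 0.57  0.43 -0.42  1.77  0.21  0.98 -0.32]
0.07805226963993639 -0.003013031141097411
```

View pics/top10c.png

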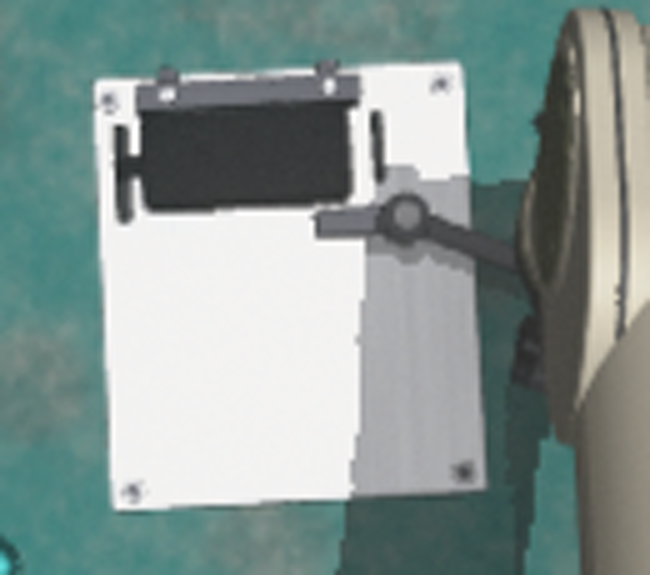

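Emit:
send_rows:
  steps:
    - [[-0.001,0,0],0.01]
    - [[-0.002,0,0],0.02]
    - [[-0.002,0,0],0.02]
    - [[-0.002,0,0],0.02]
    - [[-0.0015,0,0],0.02]
    - [[-0.001,0,0],0.01]
    - [[-0.001,0,0],0.01]
    - [[-0.001,0,0],0.01]

```text
clock: 20.8
position: [0.5493, -0.173, 0.0481]
ee_rot: [0.98, -0.198, 0.001, 0.0]
ft_force: [3.9, -4.2, 1.4]
grip_width: 0.243
```

Emit:
send_rows:
  steps:
    - [[0,0,0],0]
    - [[0,0,0],0]
    - [[0,0,0],0]
    - [[0,0,0],0]
    - [[0,0,-0.02],0]
    - [[0,0,-0.05],0]
    - [[0,0,-0.08],0]
    - [[0,0,-0.11],0]
  hand: 0.7

```text
clock: 21.8
position: [0.5485, -0.1717, 0.1601]
ee_rot: [0.98, -0.198, 0.001, 0.0]
ft_force: [0.8, -1.2, 1.0]
grip_width: 0.698
```

Run:
```python
from h import *
go([.45,-.40,.2],-.39)
```

```text
t 21.8 pos [ 0.5485 -0.1717  0.1601] a -0.398 F [ 0.8 -1.2  1. ] shift [-0.0023  0.2486 -0.04  ] spin -0.008 q [ 0.6   0.31 -0.44  1.67  0.14  1.19 -0.28]
```

Move aside to the right for a clear view.

Emit:
send_rows:
  steps:
    - [[0,0.015,-0.01],0]
    - [[0,0.04,-0.02],0]
    - [[0,0.07,-0.04],0]
    - [[0,0.1,-0.05],0]
    - [[0,0.13,-0.06],0]
    - [[0,0.155,-0.06],0]
    - [[0,0.17,-0.06],0]
    - [[0,0.17,-0.06],0]

```text
clock: 22.8
position: [0.4815, -0.3295, 0.2171]
ee_rot: [0.98, -0.199, -0.0, -0.0]
ft_force: [0.0, 0.5, -0.8]
grip_width: 0.699
```

Run:
```python
from h import *
p,d,K,T=take("top",11);crop("top",11,220,350,160,275,5)
take("scene",11);crop("scene",11,220,350,180,280,6)
c=red(p,K,T,(310,350,190,235)); (u,r)=cv2.minEnclosingCircle(c)
n=tonest(plane(u,.075,K,T))[0]-PIV; print(u,r,np.linalg.norm(n),np.arctan2(n[1],n[0])+np.radians(115))
g=p.max(2); k=np.zeros(g.shape,np.uint8);k[182:203,249:290]=g[182:203,249:290]<65
r=cv2.minAreaRect(np.argwhere(k)[:,::-1].astype(np.float32)); w=tonest(plane(cv2.boxPoints(r),.046,K,T)); print(r,w*1000,w.mean(0)*1000)
```

```text
(333.0, 213.75) 4.366162300109863 0.07888260110307506 -0.011534915331761653
((268.5, 191.5), (19.0, 39.0), 90.0) [[ 50.42174011  50.35726006]
 [ 45.25134963 -45.27681663]
 [ -1.65432656 -42.62048837]
 [  3.50505993  52.60269105]] [24.38095578  3.76566153]
```

View pics/top11c.png

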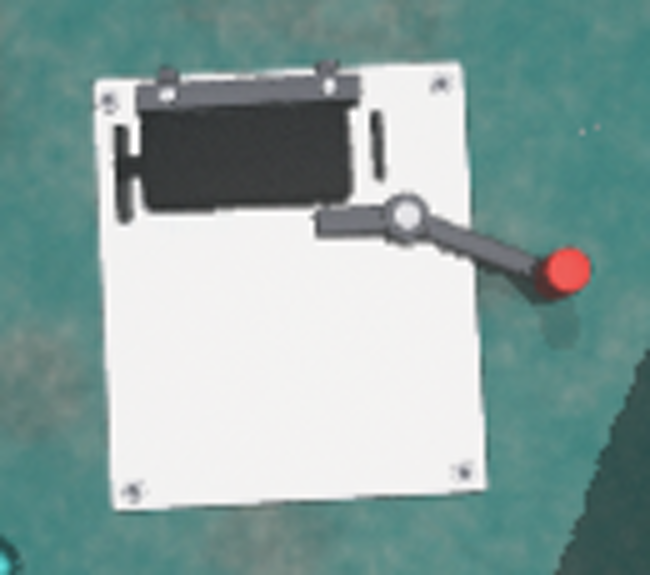

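View pics/scene11c.png

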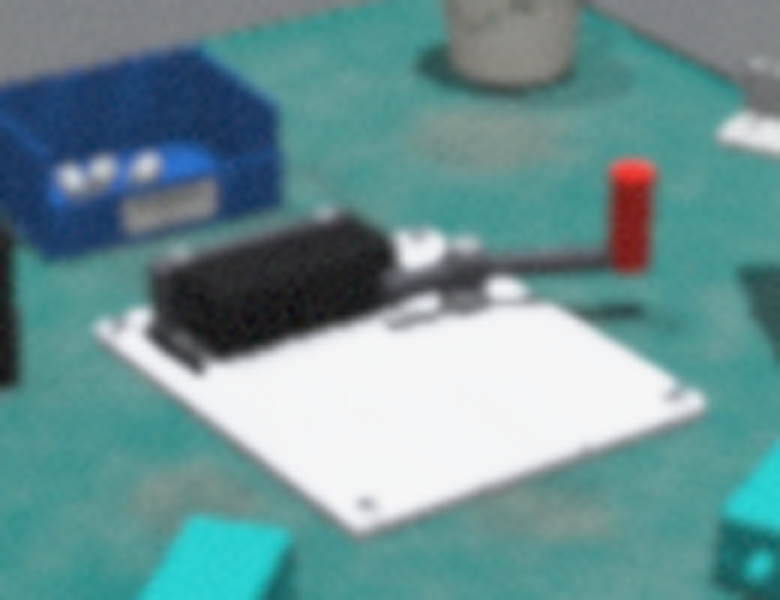

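Run:
```python
from workcell import manip
print(manip.hand_in(), manip.get_obs()["ft_force"])
```

```text
the job is handed in; nothing more can be done
the job is handed in; nothing more can be done
```

I swung the lever open by its knob and pushed the adapter along the plate against the fence. I then swung the lever shut behind it, moved the gripper clear and handed in at about 23 s. No verdict is reported.

- **Lever open:** the top picture put it at about 1.6 rad.
- **Adapter push:** the wrist force rose from about 3 N to 18 N (horizontal) as the adapter met the fence. It sat about where the nest dimensions say home is.
- **Lever shut:** the last top picture gives about -0.01 rad, which is shut within measuring error.
- **Adapter position:** the last top picture puts its centre at about x = 24 mm, y = 4 mm in the nest's frame, against a home of 26.5 mm and 0. The measured area was clipped, so this is rough, but both pictures show the adapter flat against the fence.
- **Failed check:** that clipped fit could not give the adapter's angle. I compared edge slopes by eye instead: about 0.034 for the adapter and 0.04 for the plate.
- **Bystanders:** I saw no contact with any of them, and the parts bin looked unmoved in the last scene picture. I did not measure their positions.

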